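# Lay out the dilation tray

### The arm

A 6-joint arm with a two-finger parallel gripper is mounted at the origin on a cart in front of the work surface, level with it; the furniture and walls round the work are solid. World frame = base frame: x ahead of the robot, y to its left, z up, the work surface at z = 0. Lengths are in m, angles in rad, forces in N, time in s.
With the tool pointing down it reaches from about 0.35 to 0.85 m from the base axis. Payload 8.1 kg.
Tool frame: the origin (TCP) lies between the finger pads; the fingertips stand 17 mm ahead of it and the grasp point (between the pads) lies 2 mm behind it; z points along the fingers, y is the line along which they close (so a half turn about z gives the same grasp; the last joint's range is limited). The gripper opens to 93 mm and grips with 3 to 60 N. Pads are 15 mm wide; open, the fingers measure 128 mm over their backs; the gripper's body (75 mm by 188 mm) begins 65 mm behind the grasp point.
Start: joints at [-0.085, 0.13, 1.488, -0, 1.523, -0.085], TCP at [0.6, 0, 0.236] pointing down, gripper open.
Joint ranges: [-2.96, 2.96], [-0.89, 2.26], [0.02, 2.5], [-1.34, 4.48], [0, 2.73], [-2.66, 2.66]. Speed limits (rad/s): [2.39, 2.39, 2.79, 3.14, 3.14, 3.14].

### API

Orientations are given as [roll, pitch, yaw] about the fixed x, y, z axes, in that order (R = Rz(yaw) Ry(pitch) Rx(roll)).
In Python, from station import env, eyes, nets gives the robot as it stands. Calls block until the motion is done:
- env.move_to(position, orientation): joint-space move of the TCP to a pose.
- env.movel(position, frame=None, v=0.15): straight line of the TCP; frame=None keeps the orientation; v is the mean speed in m/s.
- env.move_joints(angles): joint-space move.
- env.move_gripper(opening, strength=None): finger opening in m; strength is the grip in N (None keeps the last); returns when the fingers have stopped.
- env.pause(seconds).
- env.ik(position, orientation): joint angles nearest the present ones, or None.
- eyes.grab_frame(name): name is "scene" or "side" or "wrist"; returns (picture, depth): 384x512x3 uint8, blue, green, red; 384x512 float32, m along the optical axis (not along the pixel's ray), 0 where there is no reading.
- eyes.camera_model(name): a dict with "camera_matrix" (3x3 intrinsics, pixels), "dist_coeffs" ([k1, k2, p1, p2, k3] as OpenCV has them; the pictures are not rectified), "xyz" and "orientation" of the camera in the world. Camera axes: x right, y down, z forward; pixel columns grow to the right and rows downward; lengths in m; the calibration is good to about 2 mm. A picture is of the moment at which its call begins: read the wrist's pose just before it. camera_model takes no time and is no camera call; for the wrist camera it gives the pose at the moment of the call.
A pose or a line that the arm cannot do raises env.IKError and nothing moves.
- env.hand_in(): hands the job in; it is judged then, once.
Trained networks look in the newest picture that a camera, given by its name, has taken for a name from the list of things; names that differ only in an ending like _2 or _b are one class to them, and where a whole thing is asked for, a point or a joint stands for the part that bears it (a point fixed in the world has none). Each returns a list of dicts, best first, with "score" (0 to 1); they miss things now and then, are a little off and sometimes report something else, mostly with a low value. They report only what shows in the picture. A call takes as long as a camera call. They do not tell look-alikes from the thing itself.
- nets.find_in(camera, target): "centre" ([x, y, z] in m, in world coordinates, good to about 4 mm: the middle of the surface that is visible of it).
- nets.trace(camera, target): "pixels" (384x512 bool, what is visible of it).
Readings, each from a call of its own:
- env.current_time_s(): time.
- env.current_qpos(): joint angles.
- env.current_qd(): joint speeds.
- env.current_joint_efforts(): joint torques, N m.
- env.current_position(): TCP position.
- env.current_eef_rot(): TCP orientation.
- env.current_wrist_force(): force on the tool from outside, world axes, zero at the start.
- env.current_wrist_torque(): the same for the moment, N m.
- env.current_opening(): finger opening in m.
- env.current_grip_force(): force on a finger pad.
Only numpy, scipy, OpenCV 4.12 (cv2) and the standard library are available. Lean on these libraries where they do the work, as an engineer would, in place of code of your own. Each camera call takes 0.05 s, during which the arm holds its last target. There are 200 camera calls.

### The job

Lay out the tray for the next patient's dilated-eye check, each thing in the insert made for it: the drop bottle with the red cap standing in the small deep round well, the white pen torch lying in the long groove, the contact lens case with the red and white caps lying flat in the oblong recess, and the black-ringed glass lens lying flat in the wide shallow round dish. Keep the red-capped bottle upright all the while, and set the glass lens down rather than letting it drop. Leave the blue-capped drop bottle and the lens case with the blue cap where they are.

Things in the scene. Friction and masses are not known exactly. Their poses are not given: they have to be found in the camera images.
- drops_red: eye drop bottle, white with a red band and a red screw cap, standing upright; body 25 mm across and 45 mm high, cap 16 mm across above it, 65 mm in all; about 20 g. Origin: centre of its underside, z up.
- drops_blue: look-alike that stays: the same 25 x 25 x 65 mm drop bottle with a blue band and a blue cap, standing upright. Origin: centre of its underside.
- case_red: white contact lens case with two round screw caps side by side, one red and one white, lying flat; 28 mm wide (its x), 62 mm long (its y), base 7 mm high, caps 26 mm across up to 16 mm high. Origin: centre of its underside, z up. Either way round will do.
- case_blue: look-alike that stays: the same 28 x 62 x 16 mm lens case with one blue and one white cap. Origin: centre of its underside.
- torch: white diagnostic pen torch with a clip, lying flat on the desk; 13 mm wide (its x), 137 mm long (its y), 13 mm high with the clip to 15 mm. Origin: middle of its length, on its underside, z up. It does not roll. Either way round will do.
- condensing_lens: condensing lens: clear glass in a black ring, a disc 46 mm across and 18 mm high lying flat, about 50 g; grip it by the ring across its diameter. Origin: centre of its underside, z up.
- drops_well: grey-blue tray insert for the drops, 88 mm (its x) by 72 mm (its y); at its centre a round well 41 mm across, 16 mm deep, ringed in red, its floor 4 mm above the origin. Fixed, 20 mm high. Origin: centre of its underside, 3 mm above the desk. One of three inserts in the tray's far row, 74 mm apart along y; their order changes.
- lens_dish: grey-blue tray insert for the glass lens, 88 mm (its x) by 72 mm (its y); at its centre a round dish 62 mm across, 6 mm deep, its floor 14 mm above the origin. Fixed, 20 mm high. Origin: centre of its underside, 3 mm above the desk. One of three inserts in the tray's far row, 74 mm apart along y; their order changes.
- case_recess: grey-blue tray insert for the lens case, 88 mm (its x) by 72 mm (its y); at its centre an oblong recess 78 mm along its x, 44 mm along its y, 6 mm deep, its floor 14 mm above the origin. Fixed, 20 mm high. Origin: centre of its underside, 3 mm above the desk. One of three inserts in the tray's far row, 74 mm apart along y; their order changes.
- torch_groove: grey-blue tray insert for the torch, 39 mm (its x) by 222 mm (its y), on the robot's side of the tray; at its centre a groove 29 mm along x, 160 mm along y, 6 mm deep, its floor 14 mm above the origin. Fixed, 20 mm high. Origin: centre of its underside, 3 mm above the desk. 68 mm from the far row's centre line. White tray round all: 138 x 254 mm, rim 14 mm high.
Things that resemble listed ones, but are neither listed nor needed, are in the scene too. Of the things that look like the condensing_lens, take the one that is farthest from the robot's base at the start.

How it is judged:
At the end, for the whole second after the job is handed in: Red-capped bottle and glass lens within 10 mm of their round places, red-capped case within 13 mm and 0.35 rad, torch within 11 mm across, 25 mm along, 0.2 rad; each on its floor to 3 mm, level to 0.12 rad, at rest; the two blue-capped things within 30 mm of their starts (horizontal distance between drops_red and drops_well below 0.01 m and z of drops_red in the frame of drops_well below 0.007 m and angle between each of drops_red, condensing_lens, case_red, torch's own z axis and vertical below 0.12 rad and linear speed of each of drops_red, condensing_lens, case_red, torch below 0.01 m/s and horizontal distance between condensing_lens and lens_dish below 0.01 m and z of condensing_lens in the frame of lens_dish below 0.017 m and horizontal distance between case_red and case_recess below 0.013 m and z of case_red in the frame of case_recess below 0.017 m and angle between the y axis of case_red and the x axis of case_recess, either way round below 0.35 rad and z of torch in the frame of torch_groove below 0.017 m and x of torch in the frame of torch_groove between -0.011 and 0.011 m and horizontal distance between torch and torch_groove below 0.025 m and angle between the y axis of torch and the y axis of torch_groove, either way round below 0.2 rad and distance of each of drops_blue, case_blue from where it was at the start of the episode below 0.03 m); the robot touches nothing.
It fails at once if the red-capped bottle is tipped (more than 0.7 rad) (angle between drops_red's own z axis and vertical above 0.7 rad).
It fails at once if the blue-capped bottle is moved (more than 30 mm) (distance of drops_blue from where it was at the start of the episode above 0.03 m).
It fails at once if the blue-capped lens case is moved (more than 30 mm) (distance of case_blue from where it was at the start of the episode above 0.03 m).
It fails at once if the glass lens is dropped (falls freely, faster than 0.6 m/s) (contact force between the fingers and condensing_lens below 0.01 N and linear speed of condensing_lens above 0.6 m/s).
It also fails if it takes over 93 s, if anything falls off the work surface, if the arm or the gripper's body presses on something with over 40 N, if the wrist force passes 120 N, or if a joint passes its speed limit or range.

## Working session

There is one attempt and no reset: what is moved stays moved. The work goes in short steps, each a Python script; the robot and the scene stay as the last script left them, time stands still between calls to the robot, and variables do not carry over. Pictures are saved under pics/ and viewed, at most 14 in all, crops included, and the job is handed in when it is done.

```bash
ls; mkdir -p pics; cat > h.py <<'E'
import numpy as np, cv2
from scipy.spatial.transform import Rotation as Ro
from station import env, eyes, nets
def cam(n):
    m=eyes.camera_model(n); R=m["orientation"]
    R=np.array(R,float); R=Ro.from_euler('xyz',R).as_matrix() if R.shape==(3,) else R
    return np.array(m["camera_matrix"],float),np.array(m["dist_coeffs"],float),np.array(m["xyz"],float),R
def unproj(c,px,depth):
    K,d,t,R=c; px=np.atleast_2d(px).astype(float)
    n=cv2.undistortPoints(px[:,None],K,d)[:,0]
    return (np.c_[n,np.ones(len(n))]*np.asarray(depth).reshape(-1,1))@R.T+t
def cloud(c,D,mask=None):
    m=D>0
    if mask is not None: m&=mask
    v,u=np.nonzero(m)
    return unproj(c,np.c_[u,v],D[v,u]),u,v
def onplane(c,px,z):
    K,d,t,R=c
    n=cv2.undistortPoints(np.atleast_2d(px).astype(float)[:,None],K,d)[:,0]
    r=np.c_[n,np.ones(len(n))]@R.T
    return t+r*((z-t[2])/r[:,2])[:,None]
E
cat > s1.py <<'E'
from h import *
for n in ("scene","side","wrist"):
    c=cam(n); I,D=eyes.grab_frame(n); cv2.imwrite(f"pics/{n}1.png",I); np.savez(f"{n}1.npz",I=I,D=D)
    print(n,c[2].round(3),c[3][:,2].round(2),c[0][0,0],(D>0).mean())
    for t in ("drops_red","case_red","torch","condensing_lens","drops_well","lens_dish","case_recess","torch_groove"):
        print(' ',t,[(np.round(r["centre"],3).tolist(),round(r["score"],2)) for r in nets.find_in(n,t)])
print(env.current_time_s(),env.current_eef_rot())
E
python3 s1.py
```

```text
pics
scene [-0.199  0.679  0.545] [ 0.64 -0.63 -0.44] 368.74551945927897 0.9958089192708334
  drops_red [([0.398, 0.356, 0.036], 0.85)]
  case_red [([0.54, 0.385, 0.015], 0.49)]
  torch [([0.614, 0.308, 0.013], 0.53), ([0.483, -0.435, 0.012], 0.41)]
  condensing_lens [([0.478, 0.31, 0.015], 0.71), ([0.552, 0.17, 0.017], 0.67), ([0.61, 0.309, 0.012], 0.66), ([0.499, 0.239, 0.032], 0.4)]
  drops_well [([0.589, -0.044, 0.022], 0.65)]
  lens_dish [([0.58, 0.042, 0.02], 0.97)]
  case_recess [([0.591, -0.116, 0.023], 0.56)]
  torch_groove [([0.518, -0.025, 0.022], 0.85)]
side [-0.086 -0.694  1.06 ] [ 0.44  0.5  -0.75] 400.1404425913225 0.9960784912109375
  drops_red []
  case_red [([0.546, 0.373, 0.015], 0.58)]
  torch [([0.488, -0.436, 0.011], 0.77)]
  condensing_lens [([0.565, 0.172, 0.016], 0.52), ([0.614, 0.296, 0.015], 0.5), ([0.483, 0.308, 0.02], 0.48)]
  drops_well [([0.589, -0.035, 0.026], 0.87)]
  lens_dish [([0.581, 0.037, 0.021], 0.59)]
  case_recess [([0.591, -0.116, 0.014], 0.9)]
  torch_groove [([0.515, -0.045, 0.016], 0.84)]
wrist [0.601 0.079 0.385] [-0.   -0.29 -0.96] 310.190234383992 0.9960378011067709
  drops_red []
  case_red []
  torch []
  condensing_lens [([0.563, 0.167, 0.012], 0.79), ([0.586, -0.035, 0.023], 0.72)]
  drops_well [([0.59, -0.034, 0.025], 0.95)]
  lens_dish [([0.58, 0.037, 0.021], 0.8)]
  case_recess [([0.416, 0.18, 0.02], 0.72), ([0.589, -0.113, 0.019], 0.71)]
  torch_groove [([0.517, -0.026, 0.015], 0.72)]
1.35 [3.14150317e+00 9.87442536e-07 1.57077695e+00]
```

View pics/scene1.png

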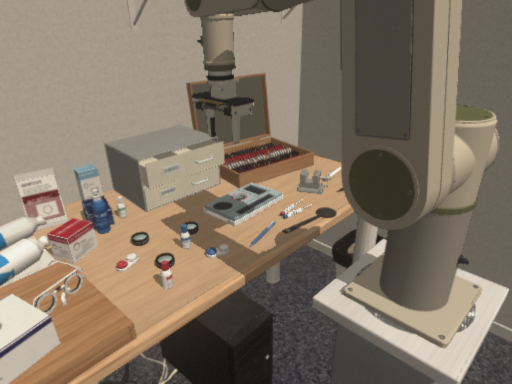

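View pics/side1.png

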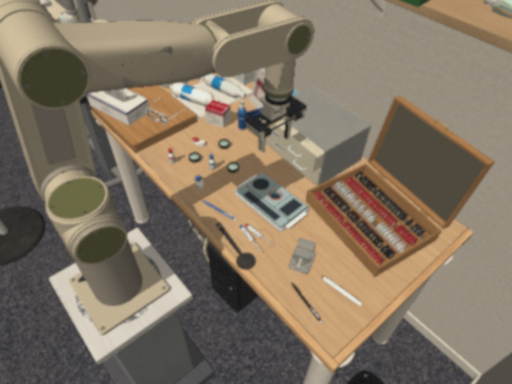

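View pics/wrist1.png

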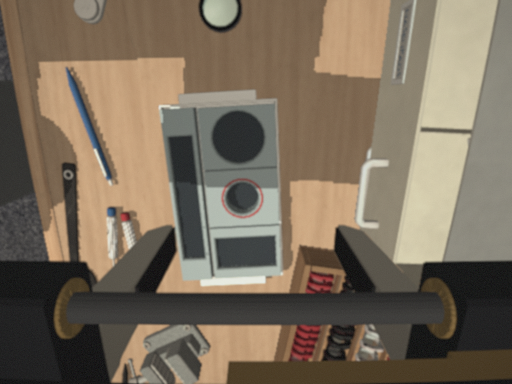

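Scene shows the red bottle (165,275), red case (125,262), black rings at (140,238), (165,261) and (190,228), and the blue bottle (185,237). Side shows the torch (342,290). Wrist shows the tray order dish/well/recess (far row) with the groove at column 185. Next I take closer wrist views.

```bash
cat > s2.py <<'E'
from h import *
T=("drops_red","case_red","torch","condensing_lens")
for k,p in (("a",[0.53,0.26,0.26]),("b",[0.50,0.33,0.26]),("t",[0.49,-0.40,0.26])):
    env.move_to(p,[np.pi,0,np.pi/2]); c=cam("wrist"); I,D=eyes.grab_frame("wrist")
    cv2.imwrite(f"pics/w{k}.png",I); np.savez(f"w{k}.npz",I=I,D=D,K=c[0],d=c[1],t=c[2],R=c[3])
    print(k,env.current_time_s(),c[2])
    for t in T: print(' ',t,[(np.round(r["centre"],3).tolist(),round(r["score"],2)) for r in nets.find_in("wrist",t)])
E
python3 s2.py
```

```text
a 2.45 [0.53131091 0.33833485 0.40929453]
  drops_red []
  case_red [([0.545, 0.377, 0.016], 0.87)]
  torch [([0.59, -0.033, 0.026], 0.52)]
  condensing_lens [([0.562, 0.177, 0.012], 0.98), ([0.612, 0.3, 0.019], 0.88), ([0.485, 0.312, 0.018], 0.61), ([0.421, 0.194, 0.017], 0.5)]
b 3.1 [0.50043618 0.40979346 0.40939234]
  drops_red [([0.411, 0.354, 0.042], 0.62)]
  case_red [([0.541, 0.378, 0.014], 0.59), ([0.509, 0.053, 0.023], 0.36)]
  torch []
  condensing_lens [([0.482, 0.311, 0.016], 0.92), ([0.613, 0.304, 0.013], 0.66), ([0.563, 0.176, 0.012], 0.57)]
t 5.9333 [ 0.49137277 -0.32000581  0.40960168]
  drops_red []
  case_red []
  torch [([0.49, -0.422, 0.012], 0.73)]
  condensing_lens []
```

View pics/wb.png

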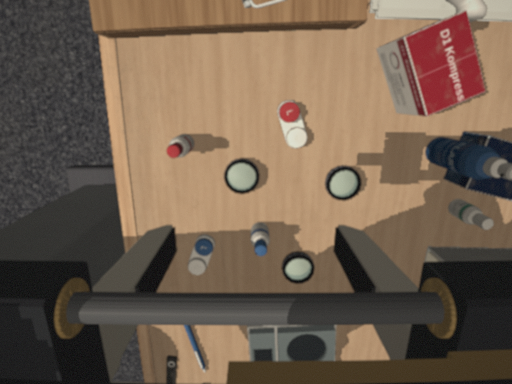

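View pics/wt.png

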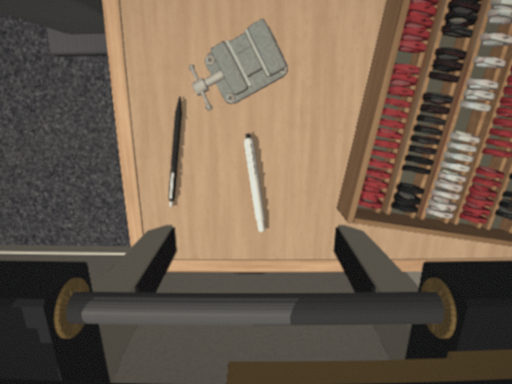

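```bash
cat > s3.py <<'E'
from h import *
P=[];C=[]
for k in ("wa","wb","wt"):
    f=np.load(k+".npz"); c=(f["K"],f["d"],f["t"],f["R"]); p,u,v=cloud(c,f["D"]); 
    s=(v<230); p=p[s];col=f["I"][v,u][s]   # exclude gripper
    P.append(p);C.append(col)
    print(k,"desk z",np.median(p[abs(p[:,2])<.01][:,2]).round(4))
    # top-of-object fits
    for n,xy,r,z0,z1 in (("red",(.40,.355),.03,.05,.075),("case",(.543,.378),.045,.009,.022),("lens",(.613,.303),.035,.010,.025),("torch",(.49,-.43),.09,.006,.02)):
        q=p[(np.hypot(*(p[:,:2]-xy).T)<r)&(p[:,2]>z0)&(p[:,2]<z1)]
        if len(q)<20: continue
        (ctr,wh,a)=cv2.minAreaRect(q[:,:2].astype(np.float32)*1000)
        print(n,len(q),np.round(ctr,1),np.round(wh,1),round(a,1),"z",np.percentile(q[:,2],[50,95]).round(4),"mean",q.mean(0).round(4))
P=np.vstack(P);C=np.vstack(C)
# ortho height & colour maps, 2mm
def mp(p,c,x0,x1,y0,y1,s,name):
    m=(p[:,0]>x0)&(p[:,0]<x1)&(p[:,1]>y0)&(p[:,1]<y1);p=p[m];c=c[m];o=np.argsort(p[:,2]);p=p[o];c=c[o]
    im=np.zeros((int((x1-x0)/s),int((y1-y0)/s),3),np.uint8)
    im[((x1-p[:,0])/s).astype(int).clip(0,im.shape[0]-1),((y1-p[:,1])/s).astype(int).clip(0,im.shape[1]-1)]=c
    cv2.imwrite(name,im)
for y in np.arange(.10,.5,.04):
    row=[]
    for x in np.arange(.34,.80,.04):
        q=P[(abs(P[:,0]-x)<.02)&(abs(P[:,1]-y)<.02)]; row.append(int(1000*np.percentile(q[:,2],98)) if len(q) else -1)
    print(round(y,2),row)
# tray from first wrist image
E
python3 s3.py
```

```text
wa desk z 0.0003
red 213 [408.8 353.1] [14.3 14.4] 89.3 z [0.0651 0.0667] mean [0.4102 0.3526 0.0633]
case 808 [547.5 377.4] [26.8 59.3] 19.3 z [0.0156 0.017 ] mean [0.5477 0.3779 0.0155]
lens 1102 [617.2 301.4] [47.  45.6] 48.3 z [0.0154 0.0191] mean [0.6171 0.3015 0.0156]
wb desk z 0.0003
red 198 [409.3 352.3] [15.7 14.8] 87.0 z [0.0653 0.0668] mean [0.4103 0.3532 0.0635]
case 706 [547.9 377.2] [25.9 59.1] 18.3 z [0.0158 0.0171] mean [0.5474 0.3779 0.0156]
lens 958 [617.2 301.9] [46. 44.] 2.1 z [0.0156 0.0193] mean [0.617  0.3022 0.0157]
wt desk z 0.0003
torch 888 [ 490.5 -430.1] [ 12.9 133.7] 8.1 z [0.0126 0.0164] mean [ 0.4903 -0.4268  0.0126]
0.1 [-1, -1, -1, -1, -1, -1, -1, -1, -1, -1, -1, -1]
0.14 [2, 1, 1, 1, 1, 1, 1, 1, 1, 2, 1, -1]
0.18 [1, 1, 16, 2, 2, 19, 19, 1, 1, 1, 83, -1]
0.22 [2, 2, 16, 2, 66, 1, 2, 1, 2, 1, 97, 101]
0.26 [2, 1, 1, 245, 245, 2, 248, 2, 1, 2, 2, 66]
0.3 [2, 2, 1, 19, 19, 2, 18, 19, 1, 2, 40, 52]
0.34 [2, 2, 66, 248, 18, 247, 14, 18, 1, 1, 132, 52]
0.38 [2, 1, 41, 1, 1, 17, 15, 1, 49, 76, 87, 51]
0.42 [2, 1, 1, 1, 1, 16, 1, 1, 76, 77, 77, 1]
0.46 [1, 2, 1, 1, 1, 1, 1, 1, 76, 77, 76, 1]
```

Wrist b shows the farthest ring lens at (343,182), red case (293,125), red bottle (178,148) and blue things (260,240) and (201,256). Wrist t shows the torch at (255,183), with a black pen at (176,150) and a bracket at (245,62) nearby. Now I fit the tray pose.

```bash
cat > s4.py <<'E'
from h import *
from scipy.optimize import minimize
def hm(l,off=0.003):
    x,y=l[:,0],l[:,1]; h=np.full(len(l),np.nan)
    top=.020+off
    g=(abs(x)<.0195)&(abs(y)<.111); h[g]=top; h[g&(abs(x)<.0145)&(abs(y)<.080)]=.014+off
    for k,yc in (("dish",.074),("well",0),("rec",-.074)):
        dx,dy=x-.068,y-yc; m=(abs(dx)<.044)&(abs(dy)<.036); h[m]=top; r=np.hypot(dx,dy)
        if k=="dish": h[r<.031]=.014+off
        if k=="well": h[r<.0205]=.004+off
        if k=="rec": h[(abs(dx)<.039)&(abs(dy)<.022)]=.014+off
    return np.where(np.isnan(h),.001,h)
a=np.load("wa.npz"); f=np.load("wrist1.npz")
v={"wrist":((a["K"],a["d"],np.array([.601,.079,.385]),a["R"]),f["D"])}
for n in ("side",): v[n]=(cam(n),np.load(n+"1.npz")["D"])
for n,(c,D) in v.items():
    p,_,vv=cloud(c,D); p=p[(abs(p[:,0]-.56)<.13)&(abs(p[:,1]+.038)<.17)&(p[:,2]<.04)&(p[:,2]>-.01)]
    def cost(s):
        C,S=np.cos(s[2]),np.sin(s[2]); d=p[:,:2]-s[:2]
        return np.minimum(abs(p[:,2]-s[3]-hm(d@np.array([[C,-S],[S,C]]))),.012).mean()*1e3
    best=min((minimize(cost,[.517,-.03,y,0],method="Nelder-Mead",options=dict(initial_simplex=np.array([.517,-.03,y,0])+np.vstack([np.zeros(4),np.diag([.008,.008,.1,.002])]),xatol=1e-5,fatol=1e-5,maxiter=600)) for y in (-.15,-.05,.05,.15)),key=lambda r:r.fun)
    s=best.x; print(n,len(p),best.fun,s.round(4))
    C,S=np.cos(s[2]),np.sin(s[2])
    for k,l in (("groove",(0,0)),("dish",(.068,.074)),("well",(.068,0)),("rec",(.068,-.074))):
        w=s[:2]+np.array([[C,-S],[S,C]])@l; q=p[np.hypot(*(p[:,:2]-w).T)<.008]; print(' ',k,w.round(4),"floor z",np.median(q[:,2]).round(4))
E
python3 s4.py
```

```text
wrist 46314 1.773467209636329 [ 5.169e-01 -4.310e-02  5.340e-02 -3.000e-04]
  groove [ 0.5169 -0.0431] floor z 0.0174
  dish [0.5809 0.0345] floor z 0.0175
  well [ 0.5848 -0.0394] floor z 0.0077
  rec [ 0.5888 -0.1133] floor z 0.0176
side 5389 3.1311027234029183 [ 0.5163 -0.0417  0.0537 -0.0006]
  groove [ 0.5163 -0.0417] floor z 0.0183
  dish [0.5803 0.0358] floor z 0.0165
  well [ 0.5842 -0.0381] floor z 0.0087
  rec [ 0.5882 -0.112 ] floor z 0.0177
```

```bash
cat > s5.py <<'E'
from h import *
a=np.load("wa.npz"); f=np.load("wrist1.npz")
p1=cloud((a["K"],a["d"],np.array([.601,.079,.385]),a["R"]),f["D"]); p1=p1[0][p1[2]<230]
b=np.load("wt.npz"); p2=cloud((b["K"],b["d"],b["t"],b["R"]),b["D"]); p2=p2[0][p2[2]<225]
p3=cloud(cam("side"),np.load("side1.npz")["D"])[0]
for n,x0,x1,y0,y1 in (("rec body",.545,.632,-.215,-.01),("groove",.415,.62,-.085,0),("well",.48,.69,-.085,0),("dish",.54,.625,-.065,.135),("torch",.39,.59,-.48,-.375),("box",.6,.75,-.45,-.1)):
    print(n,[int(1000*np.percentile(q[:,2],99.5)) for p in (p1,p2,p3) if len(q:=p[(p[:,0]>x0)&(p[:,0]<x1)&(p[:,1]>y0)&(p[:,1]<y1)&(p[:,2]<.2)])>10])
E
python3 s5.py
cat > s6.py <<'E'
from h import *
P=np.pi
def down(y): return [P,0,np.deg2rad(y)]
def pick(x,y,z,psi,op,close,F):
    env.move_gripper(op)
    env.move_to([x,y,.15],down(psi)); env.movel([x,y,z],v=.12)
    env.move_gripper(close,F); print("grip",round(env.current_opening(),4),env.current_grip_force(),env.current_time_s())
    env.movel([x,y,.16],v=.15); print("held",round(env.current_opening(),4),env.current_grip_force())
def place(x,y,z,psi,op):
    env.move_to([x,y,.16],down(psi)); env.movel([x,y,z+.015],v=.2); env.movel([x,y,z],v=.04)
    print("wf",np.round(env.current_wrist_force(),2)); env.move_gripper(op); env.movel([x,y,.16],v=.2); print("t",env.current_time_s())
E
cat > s7.py <<'E'
from s6 import *
pick(.4905,-.4305,.0215,98.1,.03,0.0,12)
place(.5167,-.0425,.0415,93.06,.03)
env.move_to([.54,.0,.22],down(90))
c=cam("wrist"); I,D=eyes.grab_frame("wrist"); cv2.imwrite("pics/p1.png",I)
p=cloud(c,D)[0]; q=p[(abs(p[:,0]-.5167)<.013)&(abs(p[:,1]+.0425)<.078)&(p[:,2]>.0225)&(p[:,2]<.04)]
print(cv2.minAreaRect(q[:,:2].astype(np.float32)*1000),np.percentile(q[:,2],[50,95]))
E

```

```text
rec body [25, 1, 27]
groove [25, 27]
well [132, 28]
dish [25, 28]
torch [16, 15]
box [56, 57]
```

```bash
python3 s7.py
```

```text
grip 0.0125 12.00059786438942 9.4167
held 0.0131 11.999911218881607
wf [ 0.27 -0.62 -0.65]
t 14.4083
((518.2898559570312, -37.88409423828125), (145.70172119140625, 21.40346336364746), 89.4223403930664) [0.02934542 0.03313956]
```

View pics/p1.png

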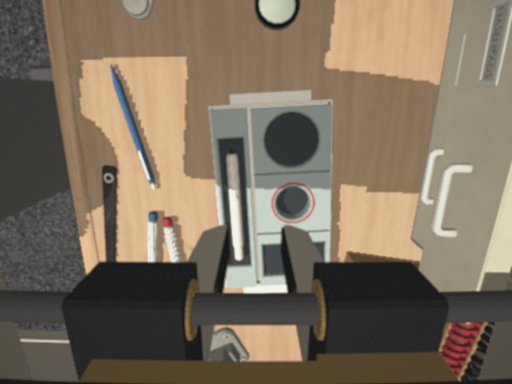

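```bash
cat > s8.py <<'E'
from s6 import *
pick(.6170,.3018,.0255,180,.065,0.0,15)
place(.5806,.0350,.0430,180,.064)
env.move_gripper(.045)
E
python3 s8.py
```

```text
grip 0.0436 15.00029188580811 18.525
held 0.0439 14.999989529605955
wf [-0.7  -1.22 -0.49]
t 23.1167
```

The torch lies in the groove (235,205). Now the case.

```bash
cat > s9.py <<'E'
from s6 import *
pick(.5477,.3773,.0205,108.8,.045,0.0,10)
place(.5886,-.1127,.0420,183.06,.042)
env.move_to([.5,.10,.24],down(90))
c=cam("wrist"); I,D=eyes.grab_frame("wrist"); cv2.imwrite("pics/p2.png",I); np.savez("p2.npz",D=D)
p,u,v=cloud(c,D); p=p[v<300]
for n,xy,r in (("lens",(.5806,.035),.036),("case",(.5886,-.1127),.036)):
    q=p[(np.hypot(*(p[:,:2]-xy).T)<r)&(p[:,2]>.0265)&(p[:,2]<.045)]
    if len(q)>10: print(n,len(q),cv2.minAreaRect(q[:,:2].astype(np.float32)*1000),np.percentile(q[:,2],[5,50,95]).round(4))
E
python3 s9.py
```

```text
grip 0.0277 9.999788850545883 27.1417
held 0.0278 9.999202340841293
wf [-0.14  0.15 -0.26]
t 32.4667
lens 992 ((582.1797485351562, 38.457725524902344), (40.209781646728516, 45.679473876953125), 59.55014419555664) [0.0291 0.0322 0.0359]
```

View pics/p2.png

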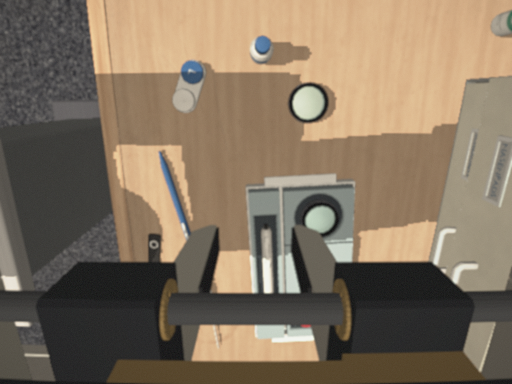

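The lens is in the dish (320,219). Next is the bottle, carried by straight lines.

```bash
cat > s10.py <<'E'
from s6 import *
x,y=.4092,.3528
pick(x,y,.038,90,.05,0.0,10)
env.movel([.5845,-.0388,.16],v=.2)
env.movel([.5845,-.0388,.06],v=.12); env.movel([.5845,-.0388,.0455],v=.04)
print("wf",np.round(env.current_wrist_force(),2)); env.move_gripper(.045); env.movel([.5845,-.0388,.18],v=.15)
env.move_to([.56,-.06,.30],down(90)); env.move_to([.56,.02,.30],down(90)); 
c=cam("wrist"); I,D=eyes.grab_frame("wrist"); cv2.imwrite("pics/p3.png",I); np.savez("p3.npz",D=D,I=I,t=c[2],R=c[3],K=c[0],d=c[1])
p,u,v=cloud(c,D); p=p[v<300]; 
for n,xy,r,a,b in (("lens",(.5806,.035),.036,.0265,.045),("case",(.5886,-.1127),.036,.0265,.045),("bottle",(.5845,-.0388),.03,.06,.08),("torch",(.5167,-.0425),.08,.0265,.045)):
    m=(np.hypot(*(p[:,:2]-xy).T)<r)&(p[:,2]>a)&(p[:,2]<b)
    if n=="torch": m&=p[:,0]<.535
    q=p[m]
    if len(q)>10: print(n,len(q),cv2.minAreaRect(q[:,:2].astype(np.float32)*1000),np.percentile(q[:,2],[5,50,95]).round(4))
print(env.current_time_s())
E
python3 s10.py
```

```text
grip 0.0243 9.992470907745883 37.375
held 0.0241 9.985702608246356
wf [-1.4  -0.67 -0.33]
lens 954 ((580.6896362304688, 34.44635772705078), (46.454689025878906, 45.874671936035156), 40.45737838745117) [0.0291 0.0325 0.0363]
case 476 ((586.8355712890625, -112.18126678466797), (55.62794876098633, 25.478286743164062), 2.9423580169677734) [0.0284 0.0326 0.034 ]
bottle 137 ((584.444091796875, -39.07015609741211), (14.1759033203125, 14.911992073059082), 78.89689636230469) [0.063  0.0724 0.074 ]
torch 704 ((517.0965576171875, -43.027618408203125), (12.589173316955566, 134.47462463378906), 3.016984224319458) [0.027  0.0296 0.0333]
44.7833
```

View pics/p3.png

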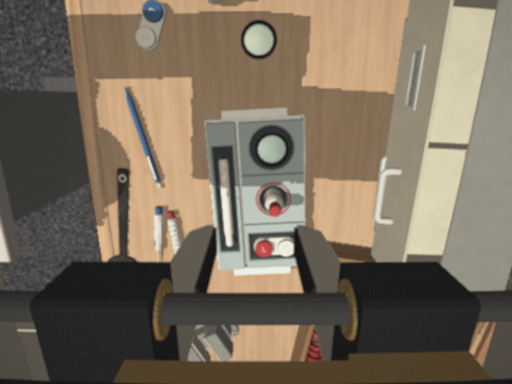

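The picture shows all four seated: lens (271,149), bottle (273,203), case (275,246) and torch (226,190). Positions are within about 2 mm and heights match, so I hand in.

```bash
python3 -c "
from station import env
print(env.hand_in())"
```

```text
the job is handed in; nothing more can be done
None
```

I laid out the tray and handed the job in at about 45 s: the red-capped bottle, torch, red-capped case and farthest glass lens are each in their inserts, measured within about 2 mm with heights matching. I planned no moves on the two blue-capped things but did not re-measure them, and the hand-in call returned no verdict.

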